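# Close up the oil can: screw the vent shut, snap the filler cap on and keep it pressed

### The arm

A 7-joint arm with a two-finger parallel gripper is mounted at the origin on a cart in front of the work surface, level with it; the furniture and walls round the work are solid. World frame = base frame: x ahead of the robot, y to its left, z up, the work surface at z = 0. Lengths are in m, angles in rad, forces in N, time in s.
With the tool pointing down it reaches from about 0.4 to 0.75 m from the base axis. Payload 19.5 kg.
Tool frame: the origin (TCP) lies on the centre line of the jaws, within the pads' length; the fingertips stand 19 mm ahead of it and the grasp point (between the pads) is the TCP; z points along the fingers, y is the line along which they close (so a half turn about z gives the same grasp; the last joint's range is limited). The gripper opens to 85 mm and grips with 20 to 120 N. Pads are 22 mm wide; open, the fingers measure 114 mm over their backs; the gripper's body (76 mm by 85 mm) begins 54 mm behind the grasp point. The pads swing forward as they close: fully open they stand 13 mm farther back than shut.
Start: joints at [-1.36, 0.707, -0.028, 1.485, 0.022, 0.951, -0.075], TCP at [0.144, 0.557, 0.25] pointing down, gripper open.
Joint ranges: [-2.71, 2.71], [-0.32, 2.16], [-1.57, 1.52], [0, 2.45], [-1.46, 4.6], [0, 2.02], [-2.83, 2.83]. Speed limits (rad/s): [1.89, 1.89, 2.57, 2.57, 3.01, 3.01, 3.01].

### API

Orientations are given as a 3x3 rotation matrix whose columns are the frame's x, y, z axes.
In Python, from plant import robot, viewer, workorder gives the robot as it stands.
- The arm moves only by the shell command python3 -m crank 'ROWS' [FORCE]. ROWS is JSON, one flat list of numbers, 7 for each row, row after row: the shift along the world's x, y, z in m, then the turn, a rotation vector about the world's x, y, z in rad, then the finger opening in m, from 0 to 0.0854. In form: [dx, dy, dz, ax, ay, az, claw, dx, dy, dz, ax, ay, az, claw, ...]. A call has 1 to 12 rows; each row is the pose to reach, as a shift and turn from the pose commanded when the call began; what a row does not reach only later rows make up. A row lasts 1/8 s, in which the tool goes at most 62.5 mm and 10.7 degrees, less where a joint would pass 70% of its speed; a pose out of reach is approached as far as the arm can. A call with a gripper value outside its range is refused whole. The fingers move at their own pace and stop on an object; FORCE is the grip in N (left out, the last holds). Time passes only in rows, so rows that repeat a pose let the fingers close. It gives the time, the measured TCP pose, the force, the opening and the grip force at its end, in the units of the state.
- robot.sense(): the state, without advancing time (a new reading comes with each control period).
- viewer.get_image(name): name is "scene" or "top" or "wrist"; returns a dict with "color" (400x640x3 uint8, red, green, blue), "fx", "fy", "cx", "cy" (pixels), "dist" ([k1, k2, p1, p2, k3] as OpenCV has them; the pictures are not rectified), "pose" (4x4, takes a point from camera to world coordinates). Camera axes: x right, y up, looking along -z (the intrinsics and any distortion apply to the point x, -y, -z); pixel columns grow to the right and rows downward; lengths in m; the calibration is good to about 2 mm. A picture is of the moment at which its call begins. There is no depth.
- workorder.hand_in(): hands the job in; it is judged then, once.
The state is a dict: "time_s": time; "joint_positions": joint angles; "joint_velocities": joint speeds; "tau": joint torques, N m; "position": TCP position; "ee_rot": TCP orientation; "wrist_force": force on the tool from outside, world axes, zero at the start; "moment": the same for the moment, N m; "finger_gap": finger opening in m; "grasp_force": force on a finger pad.
Only numpy, scipy, OpenCV 4.12 (cv2) and the standard library are available. Lean on these libraries where they do the work, as an engineer would, in place of code of your own. Each camera call takes 0.05 s, during which the arm holds its last target. There are 200 camera calls.

### The job

Close up the steel oil can: first turn its winged vent cap clockwise until it stops, then fetch the loose knobbed snap cap, set it upright over the can's filler neck and press it straight down until it clicks over the catch balls. Do not let up after the click: go on pressing the cap down onto its rubber seal with about 8 N, and finish while still holding and pressing it like that, without letting go. Leave the other things where they stand.

Things in the scene. Friction and masses are not known exactly. Their poses are not given: they have to be found in the camera images.
- oil_can: low rectangular brushed-steel oil can, 96 mm (its x) by 204 mm (its y) with a flat deck 55 mm above its underside; heavy, does not move. Origin: centre of its underside, z up. The winged vent cap stands on its deck 58 mm along its +y, the filler neck 58 mm along its -y, both on its centre line.
- neck_foot (a point): point on the filler neck's axis, level with the can's deck (55 mm above its underside); axes as the can's. The neck is an upright aluminium stud, 26 mm in diameter, 22 mm high. A black rubber seal ring (29 to 41 mm across) lies round its foot, its top 4 mm above the deck when free.
- vent_cap (a joint): turn of the captive vent cap, rad: grows as it is turned clockwise seen from above; 1.6 = its stop, shut. It stands somewhere between 0.1 and 0.6 at the start, stays where it is left, and turns easily (0.04 N m). It only turns, it does not rise or come off.
- vent_top (a point): centre of the top of the vent cap's wing. The white plastic wing is an upright bar 36 mm long (this point's x), 10 mm thick (its y), 24 mm high, on a disc 36 mm across; the disc's top lies 23 mm below this point (fingertips must stay above it) and 11 mm above the deck. At joint value 0 the point's x axis lies along the can's x axis.
- snap_cap: loose white plastic snap cap, 48 mm high, about 35 g, standing open end down: a ribbed skirt 44 mm across and 28 mm high with a flat top, on it a round knob 28 mm across and 20 mm high to hold it by. Origin: centre of its underside, z up. Inside: a lip 4 mm high with a 28 mm bore at the very bottom, above it a 34 mm bore up to a ceiling 24 mm above the underside.
- cap_top (a point): centre of the top of the knob, 48 mm above the cap's underside. Set on the neck, the cap rests on the catch balls, underside 16 mm above the deck. About 6 to 14 N push it over them; 3 to 4 mm lower the push falls away, then the balls draw the cap down (the click, underside 8 to 6 mm above the deck). At 4 mm above the deck it meets the seal. Its yaw on the neck is free.
- seal (a joint): how far the rubber seal is pressed down, m: 0 = free; it yields 1 mm for each 4 N (0.002 = 8 N); 0.003 = its limit.
- tea_light: bystander: small metal-cupped tea light, 38 mm across, 15 mm high. Origin: centre of its underside.
- garlic: bystander: a bulb of garlic, 60 mm wide and high. Origin: centre of its underside.
- salt_shaker: bystander: salt shaker, 44 mm across, 90 mm high. Origin: centre of its underside.
- mug: bystander: mug, 80 mm across, 102 mm high, at the back. Origin: centre of its underside.
- jam_jar: bystander: lidded jar, 69 mm across, 112 mm high, at the back. Origin: centre of its underside.
- honey_jar: bystander: lidded jar, 65 mm across, 86 mm high, at the back. Origin: centre of its underside.
- neck_top (a point): centre of the neck's top, 22 mm above the deck. The top 4 mm taper to 18 mm across. Four sprung, smooth steel catch balls (8 mm) stand 3 mm out of the neck's side, centred 13 mm above the deck.

How it is judged:
By the outcome, as a careful person would: the job done as asked, in the order asked, and still so for the second after the job is handed in, while the arm keeps its last pose, push and grip.
It also fails if it takes over 67 s, if anything falls off the work surface, if the arm or the gripper's body presses on something with over 40 N, if the wrist force passes 120 N, or if a joint passes its speed limit or range.

## Working session

There is one attempt and no reset: what is moved stays moved. The work goes in short steps, Python scripts to look and compute and a shell command to move; the robot and the scene stay as the last step left them, time stands still between calls to the robot, and variables do not carry over. Pictures are saved under pics/ and viewed, at most 10 in all, crops included, and the job is handed in when it is done.

```bash
mkdir -p pics; ls
cat > h.py <<'E'
import numpy as np, cv2
from plant import robot, viewer, workorder
def snap(n,f):
    im=viewer.get_image(n); cv2.imwrite('pics/'+f,im['color'][:,:,::-1]); 
    np.savez('pics/'+f+'.npz',**{k:np.array(im[k]) for k in ('fx','fy','cx','cy','dist','pose')}); return im
def load(f): return dict(np.load('pics/'+f+'.npz'))
def K(c): return np.array([[c['fx'],0,c['cx']],[0,c['fy'],c['cy']],[0,0,1.]],float)
def onz(c,px,z):
    p=cv2.undistortPoints(np.array(px,float).reshape(-1,1,2),K(c),np.array(c['dist'],float)).reshape(-1,2)
    P=np.array(c['pose']); d=np.c_[p[:,0],-p[:,1],-np.ones(len(p))]@P[:3,:3].T
    o=P[:3,3]; return o+d*((np.asarray(z)-o[2])/d[:,2])[:,None]
def proj(c,X):
    P=np.array(c['pose']); q=(np.atleast_2d(X)-P[:3,3])@P[:3,:3]; q=q*[1,-1,-1]
    return cv2.projectPoints(q,np.zeros(3),np.zeros(3),K(c),np.array(c['dist'],float))[0].reshape(-1,2)
E
python3 - <<'E'
from h import *
for n in('scene','top'):
    im=snap(n,n+'0.png'); print(n,np.round(im['pose'],3).tolist(),im['fx'],im['dist'])
s=robot.sense(); print(s['time_s'],s['position'],s['ee_rot'],s['wrist_force'],s['finger_gap'])
E
```

```text
pics
scene [[0.5, 0.567, -0.655, -0.188], [-0.866, 0.322, -0.383, -0.572], [-0.007, 0.758, 0.652, 0.84], [0.0, 0.0, 0.0, 1.0]] 497.3935011468637 [-0.01096557  0.          0.          0.          0.        ]
top [[0.007, 0.986, -0.168, 0.359], [-1.0, 0.009, 0.015, -0.101], [0.017, 0.167, 0.986, 1.26], [0.0, 0.0, 0.0, 1.0]] 462.7027601690979 [-0.09440866  0.          0.          0.          0.        ]
0.1 [0.14375169 0.55653007 0.24989899] [[-9.68223453e-01  2.50086586e-01 -2.12798953e-04]
 [ 2.50086676e-01  9.68223046e-01 -8.87527709e-04]
 [-1.59219243e-05 -9.12543326e-04 -9.99999584e-01]] [-0.09068727 -0.2350894  -0.04121475] 0.08545795491056894
```

View pics/top0.png

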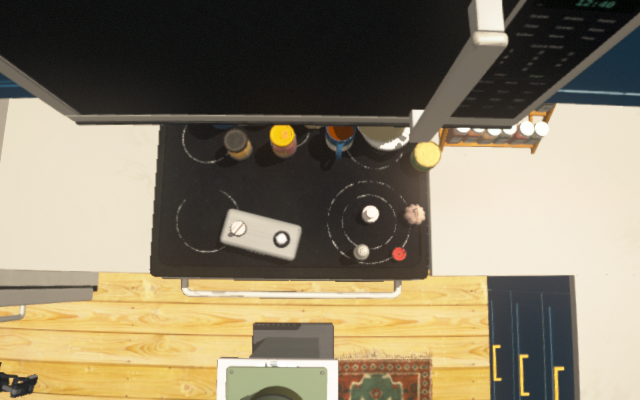

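View pics/scene0.png

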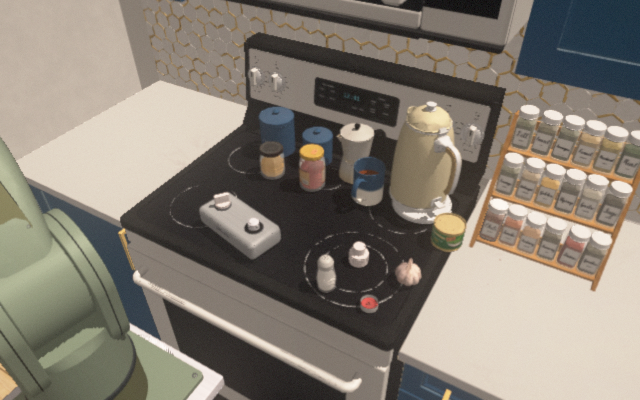

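The top view shows the can at about (261,234), with the vent wing at (237,229) and the neck at (282,239). The snap cap is at (370,214), the shaker at (362,253), the garlic at (415,214) and the tea light at (399,254). I'll enlarge it to measure.

Run:
```python
from h import *
t=cv2.imread('pics/top0.png'); s=cv2.imread('pics/scene0.png')
a=cv2.resize(t[200:270,215:305],None,fx=4.4,fy=4.2,interpolation=3)
b=cv2.resize(t[195:265,345:435],None,fx=4.4,fy=4.2,interpolation=3)
c=cv2.resize(s[185:260,195:285],None,fx=4.4,fy=4,interpolation=3)
d=cv2.resize(s[235:310,310:400],None,fx=4.4,fy=4,interpolation=3)
cv2.imwrite('pics/m0.png',np.vstack([np.hstack([a,b]),np.hstack([c,d])]))
c=load('top0.png')
for n,p,z in [('vent',(237.5,228),.09),('neck',(281.5,239),.077),('cap',(370.5,213),.048),('salt',(362,251),.09),('garlic',(415,214),.04),('tea',(399.5,254),.015)]: print(n,np.round(onz(c,[p],z)[0],4))
c=load('scene0.png')
for n,p,z in [('vent',(222,197),.09),('neck',(254,222),.077),('cap',(359,245),.048)]: print(n,np.round(onz(c,[p],z)[0],4))
```

```text
vent [0.4878 0.0996 0.09  ]
neck [ 0.4621 -0.0119  0.077 ]
cap [ 0.5356 -0.244   0.048 ]
salt [ 0.4322 -0.2166  0.09  ]
garlic [ 0.5351 -0.3648  0.04  ]
tea [ 0.4294 -0.3254  0.015 ]
vent [0.4856 0.0934 0.09  ]
neck [ 0.4621 -0.0157  0.077 ]
cap [ 0.5408 -0.2454  0.048 ]
```

View pics/m0.png

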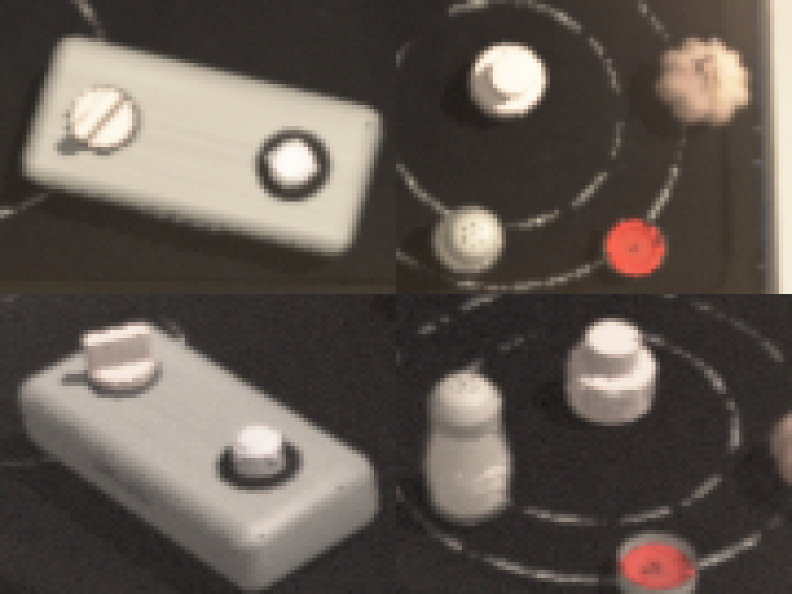

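The enlargement gives a can yaw of about -13° and the wing at about -41°, so the joint is near 0.49. I'll move above the vent, fingers aligned across the wing.

```bash
python3 -m crank '[0.058,-0.078,0,0,0,-0.08,0.06, 0.116,-0.155,0,0,0,-0.16,0.06, 0.174,-0.232,0,0,0,-0.24,0.06, 0.232,-0.31,0,0,0,-0.32,0.06, 0.29,-0.388,0,0,0,-0.4,0.06, 0.343,-0.459,0,0,0,-0.46,0.06, 0.343,-0.459,0,0,0,-0.46,0.06, 0.343,-0.459,0,0,0,-0.46,0.06, 0.343,-0.459,0,0,0,-0.46,0.06, 0.343,-0.459,0,0,0,-0.46,0.06, 0.343,-0.459,0,0,0,-0.46,0.06, 0.343,-0.459,0,0,0,-0.46,0.06]' 40
python3 - <<'E'
from h import *
im=snap('wrist','w1.png'); print(np.round(im['pose'],3).tolist(),im['fx'],im['dist'],robot.sense()['joint_positions'])
c=load('w1.png'); print(proj(c,[[.487,.097,.09],[.462,-.014,.077],robot.sense()['position']]))
E
```

```text
time_s: 1.6
position: [0.4861, 0.0991, 0.2503]
ee_rot: [[-0.758, 0.652, -0.001], [0.652, 0.758, 0.0], [0.001, -0.0, -1.0]]
wrist_force: [-1.0, -0.1, 0.1]
finger_gap: 0.0597
grasp_force: 0.0
[[0.652, -0.724, -0.224, 0.43], [0.758, 0.623, 0.192, 0.149], [0.0, -0.295, 0.956, 0.374], [0.0, 0.0, 0.0, 1.0]] 296.7367677919167 [-0.05249021  0.          0.          0.          0.        ] [-0.26876113  0.59117379  0.0062204   1.76567214 -0.00542834  0.78498822
  0.60033784]
[[311.83868711 194.57153969]
 [220.17003417 238.69487927]
 [311.5773664  279.17268085]]
```

View pics/w1.png

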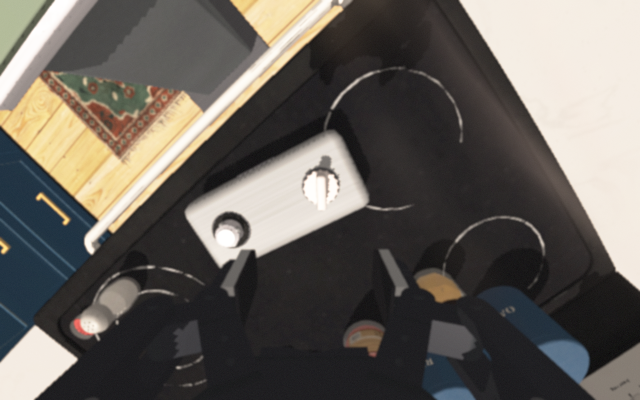

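The wrist view shows the wing nearly vertical in the picture at about (321,190), and the neck top at about (228,234). The can spans (187,210) to (368,190). I'll zoom in for accuracy.

Run:
```python
from h import *
t=cv2.imread('pics/w1.png')[125:270,180:375]
cv2.imwrite('pics/w1c.png',cv2.resize(t,None,fx=4,fy=4,interpolation=2))
```

```text
(no output)
```

View pics/w1c.png

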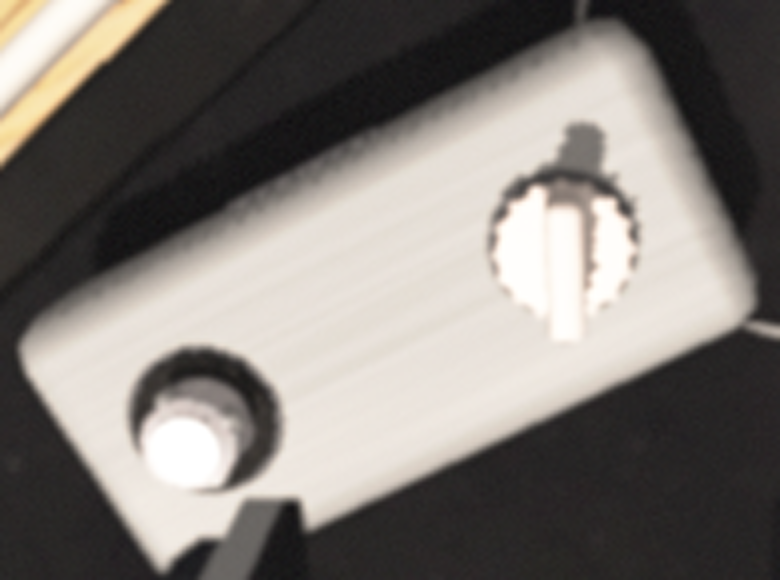

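Run:
```python
from h import *
c=load('w1.png')
f=lambda x,y:((x+.5)/4-.5+180,(y+.5)/4-.5+125)
for n,p,z in [('wa',(564,206),.09),('wb',(566,339),.09),('disc',(564,245),.064),('neck',(184,452),.077),('seal',(206,420),.059)]: print(n,np.round(onz(c,[f(*p)],z)[0],4))
a,b=[onz(c,[f(*p)],.09)[0] for p in((564,206),(566,339))]; print((a+b)/2,np.degrees(np.arctan2(*(a-b)[1::-1])),np.linalg.norm(a-b))
s=robot.sense();print(s['position'],np.degrees(np.arctan2(s['ee_rot'][1][1],s['ee_rot'][0][1])))
```

```text
wa [0.4785 0.1157 0.09  ]
wb [0.5048 0.094  0.09  ]
disc [0.4911 0.1057 0.064 ]
neck [ 0.465  -0.0085  0.077 ]
seal [ 0.4643 -0.006   0.059 ]
[0.49164154 0.10482534 0.09      ] 140.51340914213407 0.03406530370294222
[0.48620887 0.09905081 0.25032287] 49.279722175761236
```

```bash
python3 -m crank '[0.0045,0.0045,-0.04,0,0,0.02,0.04, 0.0045,0.0045,-0.09,0,0,0.02,0.04, 0.0045,0.0045,-0.13,0,0,0.02,0.04, 0.0045,0.0045,-0.13,0,0,0.02,0.04, 0.0045,0.0045,-0.13,0,0,0.02,0.04, 0.0045,0.0045,-0.13,0,0,0.02,0.04]'
python3 - <<'E'
from h import *
im=snap('wrist','w2.png')
c=load('w2.png'); s=robot.sense(); print(s['position'],proj(c,[s['position'],s['position']-np.array([0,0,.03])]))
cv2.imwrite('pics/w2c.png',cv2.resize(cv2.imread('pics/w2.png')[140:340,180:440],None,fx=3,fy=3,interpolation=2))
E
```

```text
time_s: 2.4
position: [0.4919, 0.1025, 0.1218]
ee_rot: [[-0.77, 0.638, 0.002], [0.638, 0.77, 0.0], [-0.001, 0.002, -1.0]]
wrist_force: [0.2, -0.9, -0.2]
finger_gap: 0.0402
grasp_force: 0.0
[0.4917997  0.10243858 0.12159505] [[311.24677069 278.76337301]
 [311.62715263 250.79465427]]
```

View pics/w2c.png

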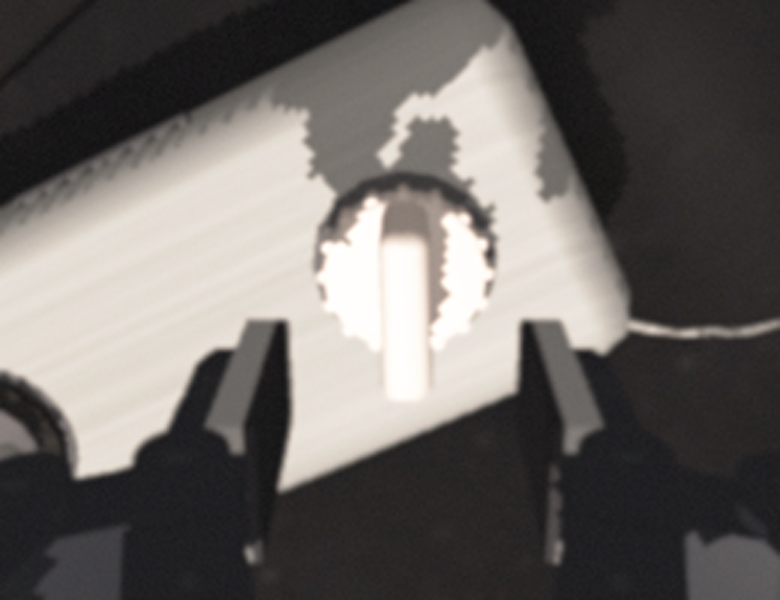

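The wing is centred between the fingers (column 406 against 403.5 in the crop) and aligned with them.

Run:
```python
from h import *
c=load('w2.png'); s=robot.sense()
f=lambda x,y:((x+.5)/3-.5+180,(y+.5)/3-.5+140)
w=onz(c,[f(406,237),f(408,400),f(407,318)],.09); print(w, w[2]-s['position'],np.degrees(np.arctan2(*(w[0]-w[1])[1::-1])),np.linalg.norm(w[0]-w[1]))
R=np.array(s['ee_rot']);print(R.T@(w[2]-s['position']))
print(onz(c,[f(403.5,330)],.1026)@R-s['position']@R)
```

```text
[[0.47842833 0.11601216 0.09      ]
 [0.50509821 0.09446541 0.09      ]
 [0.4912578  0.10564846 0.09      ]] [-0.0005419   0.00320989 -0.03159505] 141.06505904576875 0.034286221457144585
[0.00250549 0.00207512 0.03159526]
[[0.00607691 0.00139597 0.01898981]]
```

```bash
python3 -m crank '[-0.0006,0.0016,-0.015,0,0,0,0.04, -0.0006,0.0016,-0.028,0,0,0,0.04, -0.0006,0.0016,-0.028,0,0,0,0.04, -0.0006,0.0016,-0.028,0,0,0,0, -0.0006,0.0016,-0.028,0,0,0,0, -0.0006,0.0016,-0.028,0,0,0,0, -0.0006,0.0016,-0.028,0,0,0,0, -0.0006,0.0016,-0.028,0,0,0,0]' 30
```

```text
time_s: 3.45
position: [0.4909, 0.1038, 0.0928]
ee_rot: [[-0.769, 0.639, 0.001], [0.639, 0.769, 0.0], [-0.0, 0.001, -1.0]]
wrist_force: [-1.1, -1.1, 7.1]
finger_gap: 0.0091
grasp_force: 32.3
```

```bash
python3 -m crank '[0,0,0,0,0,-0.1,0, 0,0,0,0,0,-0.2,0, 0,0,0,0,0,-0.3,0, 0,0,0,0,0,-0.4,0, 0,0,0,0,0,-0.5,0, 0,0,0,0,0,-0.6,0, 0,0,0,0,0,-0.7,0, 0,0,0,0,0,-0.8,0, 0,0,0,0,0,-0.9,0, 0,0,0,0,0,-1.0,0, 0,0,0,0,0,-1.06,0, 0,0,0,0,0,-1.06,0]'; python3 -c "
from h import *
print(robot.sense()['moment'])"
python3 -m crank '[0,0,0,0,0,-0.03,0, 0,0,0,0,0,-0.06,0, 0,0,0,0,0,-0.06,0]'; python3 -c "
from h import *
print(robot.sense()['moment'])"
```

```text
time_s: 4.95
position: [0.4912, 0.1039, 0.0928]
ee_rot: [[0.182, 0.983, 0.001], [0.983, -0.182, 0.0], [0.001, 0.001, -1.0]]
wrist_force: [1.9, -0.2, 5.7]
finger_gap: 0.0093
grasp_force: 32.2
[-0.02932194 -0.24332003 -0.0235165 ]
time_s: 5.32
position: [0.4912, 0.1039, 0.0928]
ee_rot: [[0.24, 0.971, 0.001], [0.971, -0.24, 0.0], [0.001, 0.001, -1.0]]
wrist_force: [1.2, 0.8, 4.6]
finger_gap: 0.009
grasp_force: 32.2
[ 0.00870733 -0.26526182 -0.00620365]
```

```bash
for i in 1 2; do python3 -m crank '[0,0,0,0,0,-0.03,0, 0,0,0,0,0,-0.03,0, 0,0,0,0,0,-0.03,0]' | grep -E "ee_rot|gap|wrist|grasp"; python3 -c "
from h import *
print(robot.sense()['moment'])"; done
```

```text
ee_rot: [[0.269, 0.963, 0.001], [0.963, -0.269, 0.0], [0.001, 0.001, -1.0]]
wrist_force: [0.8, 0.2, 4.9]
finger_gap: 0.0093
grasp_force: 32.1
[ 0.07623159 -0.26384791 -0.02729876]
ee_rot: [[0.297, 0.955, 0.001], [0.955, -0.297, 0.0], [0.001, 0.001, -1.0]]
wrist_force: [1.0, -0.1, 5.5]
finger_gap: 0.0095
grasp_force: 35.0
[-0.0544641  -0.25839629  0.42814577]
```

```bash
python3 -m crank '[0,0,0,0,0,-0.015,0, 0,0,0,0,0,-0.015,0, 0,0,0,0,0,-0.015,0.045, 0,0,0,0,0,-0.015,0.045, 0,0,0,0,0,-0.015,0.045, 0,0,0,0,0,-0.015,0.045, 0,0,0.03,0,0,-0.015,0.045, 0,0,0.08,0,0,-0.015,0.05, 0,0,0.13,0,0,-0.015,0.05, 0,0,0.13,0,0,-0.015,0.05]'
python3 - <<'E'
from h import *
im=snap('top','top1.png')
snap('wrist','w3.png')
E
python3 -m crank '[0.007,-0.05,0,0,0,0,0.05, 0.014,-0.1,0,0,0,0,0.05, 0.021,-0.15,0,0,0,0,0.05, 0.028,-0.2,0,0,0,0,0.05, 0.035,-0.25,0,0,0,0,0.05, 0.042,-0.3,0,0,0,0,0.05, 0.049,-0.344,0,0,0,0,0.05, 0.049,-0.344,0,0,0,0,0.05, 0.049,-0.344,0,0,0,0,0.05, 0.049,-0.344,0,0,0,0,0.05]'
python3 - <<'E'
from h import *
snap('wrist','w4.png'); s=robot.sense(); c=load('w4.png')
print(s['position'],proj(c,[[.54,-.24,.048]]),s['joint_positions'])
a,b=cv2.imread('pics/w3.png'),cv2.imread('pics/w4.png')
cv2.imwrite('pics/m2.png',np.hstack([cv2.resize(a[90:310,190:410],(400,400)),cv2.resize(b[60:280,200:420],(400,400))]))
E
```

```text
time_s: 7.32
position: [0.4916, 0.104, 0.225]
ee_rot: [[0.311, 0.95, 0.005], [0.95, -0.311, 0.001], [0.003, 0.004, -1.0]]
wrist_force: [-0.9, 0.8, -1.2]
finger_gap: 0.0498
grasp_force: 0.0
time_s: 8.68
position: [0.5398, -0.2391, 0.2219]
ee_rot: [[0.311, 0.951, -0.001], [0.951, -0.311, 0.001], [0.001, -0.001, -1.0]]
wrist_force: [-1.1, -0.2, 0.3]
finger_gap: 0.0499
grasp_force: 0.0
[ 0.53984546 -0.23917129  0.22204425] [[314.28425289 191.19162732]] [ 0.19471863  0.79153766  0.35305198  1.47076302 -0.31108625  0.9353954
  0.32102686]
```

View pics/m2.png

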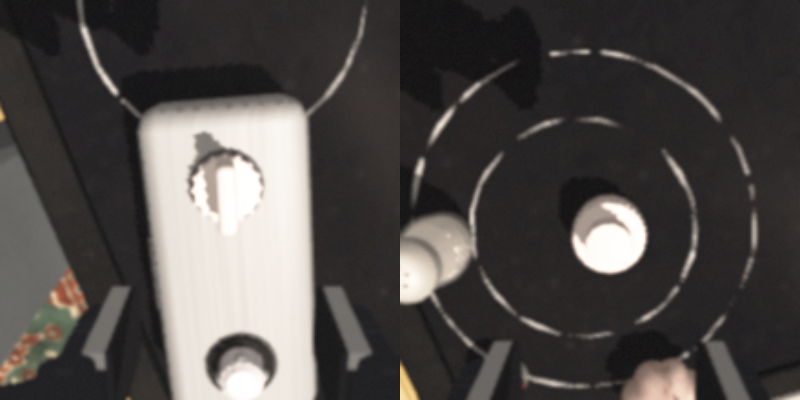

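The left half shows the wing standing along the can's long side, so the vent is shut. The neck top is at (241,377). In the right half the cap's knob is at (608,241).

Run:
```python
from h import *
k=.55
c=load('w3.png'); g=lambda x,y:((x+.5)*k-.5+190,(y+.5)*k-.5+90)
w=onz(c,[g(228,168),g(229,235)],.09); n=onz(c,[g(241,379)],.077); se=onz(c,[g(241,364)],.059)
print('vent',w.mean(0),np.degrees(np.arctan2(*(w[0]-w[1])[1::-1])),'neck',n,'seal',se)
im=cv2.imread('pics/w4.png')
g4=lambda x,y:((x+.5)*k-.5+200,(y+.5)*k-.5+60)
c=load('w4.png'); s=robot.sense();R=np.array(s['ee_rot'])
for q,z in [((608,242),.048),((609,233),.028)]:
  w=onz(c,[g4(*q)],z)[0]; print('cap',w,R.T@(w-s['position']))
# finger centre: dark/bright pads edge
import sys
```

```text
vent [0.49298442 0.10415392 0.09      ] 72.786361387879 neck [[ 0.46550761 -0.00405299  0.077     ]] seal [[ 0.46548392 -0.00576233  0.059     ]]
cap [ 0.76318182 -0.31417839  0.048     ] [-0.00201473  0.23568327  0.17391359]
cap [ 0.77776898 -0.31836796  0.028     ] [-0.00147582  0.25086126  0.19390548]
```

Run:
```python
from h import *
k=.55
g4=lambda x,y:((x-400+.5)*k-.5+200,(y+.5)*k-.5+60)
c=load('w4.png'); s=robot.sense();R=np.array(s['ee_rot'])
for q,z in [((608,241),.048),((609,233),.028)]:
  w=onz(c,[g4(*q)],z)[0]; print('cap',w,R.T@(w-s['position']))
```

```text
cap [ 0.53951634 -0.24111849  0.048     ] [-0.00203219  0.00038776  0.17404316]
cap [ 0.53999729 -0.24154394  0.028     ] [-0.00229632  0.00098807  0.19404271]
```

```bash
python3 -m crank '[-0.0008,-0.001,-0.05,0,0,0,0.05, -0.0008,-0.001,-0.1,0,0,0,0.05, -0.0008,-0.001,-0.14,0,0,0,0.05, -0.0008,-0.001,-0.16,0,0,0,0.05, -0.0008,-0.001,-0.172,0,0,0,0.05, -0.0008,-0.001,-0.172,0,0,0,0.05, -0.0008,-0.001,-0.172,0,0,0,0.02, -0.0008,-0.001,-0.172,0,0,0,0, -0.0008,-0.001,-0.172,0,0,0,0, -0.0008,-0.001,-0.172,0,0,0,0, -0.0008,-0.001,-0.172,0,0,0,0, -0.0008,-0.001,-0.172,0,0,0,0]' 70
```

```text
time_s: 10.22
position: [0.5393, -0.2413, 0.0515]
ee_rot: [[0.312, 0.95, 0.001], [0.95, -0.312, -0.0], [0.0, 0.001, -1.0]]
wrist_force: [-1.0, 1.9, 10.0]
finger_gap: 0.0251
grasp_force: 68.2
```

```bash
python3 -m crank '[0,0,0.03,0,0,0,0, 0,0,0.08,0,0,0,0, 0,0,0.12,0,0,0,0, -0.016,0.048,0.12,0,0,0,0, -0.032,0.096,0.12,0,0,0,0, -0.048,0.144,0.12,0,0,0,0, -0.064,0.192,0.12,0,0,0,0, -0.0763,0.2328,0.12,0,0,0,0, -0.0763,0.2328,0.1,0,0,0,0, -0.0763,0.2328,0.1,0,0,0,0, -0.0763,0.2328,0.1,0,0,0,0, -0.0763,0.2328,0.1,0,0,0,0]'
python3 - <<'E'
from h import *
for n in('wrist','top','scene'): snap(n,n+'5.png')
s=robot.sense();print(s['position'],s['wrist_force'],s['joint_positions'])
w,t,c=[cv2.imread('pics/%s5.png'%n) for n in('wrist','top','scene')]
cv2.imwrite('pics/m3.png',np.hstack([cv2.resize(w[130:330,200:420],(440,400)),cv2.resize(c[170:270,190:280],(360,400),interpolation=2)]))
E
```

```text
time_s: 11.72
position: [0.4629, -0.0088, 0.1509]
ee_rot: [[0.312, 0.95, 0.001], [0.95, -0.312, 0.0], [0.0, 0.001, -1.0]]
wrist_force: [0.3, -0.3, -1.0]
finger_gap: 0.0256
grasp_force: 69.0
[ 0.46274714 -0.0085692   0.1505531 ] [ 1.48857127 -0.11729396  0.83793674] [-0.219152    0.74387389  0.30145772  2.0063121  -0.47197551  0.4582605
  0.1176753 ]
```

View pics/m3.png

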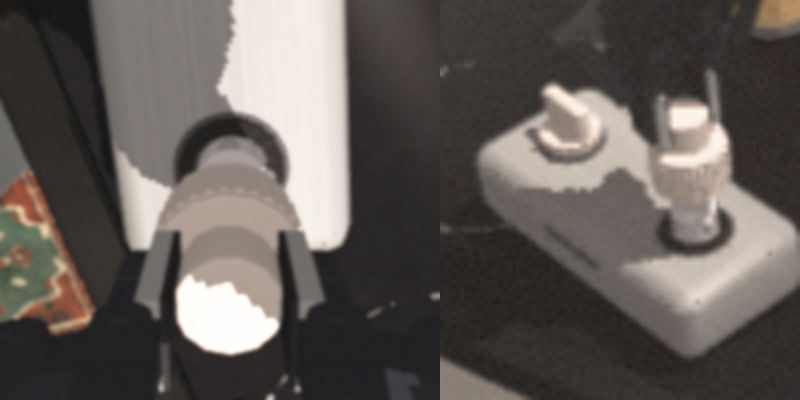

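The wrist crop shows the seal ring at about (233,165) and the knob top at about (228,303). The scene crop shows the cap standing upright directly over the neck. Next I'll work out the lateral offset between cap and neck from both cameras.

Run:
```python
from h import *
s=robot.sense();R=np.array(s['ee_rot']);p=np.array(s['position'])
th=np.linspace(0,2*np.pi,361)
def circ(x,y,z,r): return np.c_[x+r*np.cos(th),y+r*np.sin(th),np.full(361,z)]
cw=load('wrist5.png'); cs=load('scene5.png')
def ext(c,xy,z,r,f): q=f(proj(c,circ(*xy,z,r))); return np.round([q[:,0].min(),q[:,0].max(),q[:,1].min(),q[:,1].max()],1)
fw=lambda q:(q-[200,130])*2+.5
fs=lambda q:(q-[190,170])*4+[440+1.5,1.5]
u=p[2]-.0515
for nm,c,f in(('wrist',cw,fw),('scene',cs,fs)):
  print(nm,'LRTB  seal',ext(c,(.463,-.0085),.059,.0205,f),'neckbody',ext(c,(.463,-.0085),.065,.013,f),'knobtop',ext(c,p[:2],u+.048,.014,f),'skirtTop',ext(c,p[:2],u+.028,.022,f),'skirtbot',ext(c,p[:2],u,.022,f))
  b=f(proj(c,[p]))
  for d in R.T[:2]: print('px per mm tool axis at tcp',f(proj(c,[p+.001*d]))-b,'at seal',f(proj(c,[[.463,-.0085,.059]]+.001*d))-f(proj(c,[[.463,-.0085,.059]])))
```

```text
wrist LRTB  seal [174.2 280.6 121.7 222.2] neckbody [192.8 262.  145.5 210.6] knobtop [168.6 283.2 241.8 342.5] skirtTop [146.6 305.8 180.9 324.4] skirtbot [158.  295.  149.8 276.2]
px per mm tool axis at tcp [[-0.00605997 -3.66895011]] at seal [[-1.48994952e-03 -2.45244012e+00]]
px per mm tool axis at tcp [[ 4.18891000e+00 -3.36549705e-04]] at seal [[2.59548403e+00 9.38917924e-06]]
scene LRTB  seal [655.6 726.8 203.8 251.9] neckbody [667.6 712.9 204.8 235.3] knobtop [650.2 701.4  94.2 126.5] skirtTop [639.6 719.1 112.8 163.9] skirtbot [645.2 723.3 150.5 201.9]
px per mm tool axis at tcp [[-1.06462259 -0.85324106]] at seal [[-1.01744903 -0.86938874]]
px per mm tool axis at tcp [[ 1.48922535 -0.77616547]] at seal [[ 1.40476625 -0.78888564]]
```

Run:
```python
from h import *
s=robot.sense();p=np.array(s['position']);u=p[2]-.0515
th=np.linspace(0,2*np.pi,41)
def draw(n,x0,y0,w,h,k):
    im=cv2.imread('pics/%s5.png'%n);c=load(n+'5.png')
    o=cv2.resize(im[y0:y0+h,x0:x0+w],None,fx=k,fy=k,interpolation=2)
    for xy,z,r,col in [((.463,-.0085),.059,.0205,(0,255,255)),((.463,-.0085),.065,.013,(255,255,0)),(p[:2],u+.048,.014,(0,0,255)),(p[:2],u+.028,.022,(0,200,0)),(p[:2],u,.022,(255,0,255))]:
        q=proj(c,np.c_[xy[0]+r*np.cos(th),xy[1]+r*np.sin(th),np.full(41,z)])
        for a in (q-[x0,y0]+.5)*k-.5: cv2.circle(o,tuple(int(v) for v in np.round(a)),1,col,-1)
    return o
a=draw('wrist',272,180,80,130,4.6);b=draw('scene',232,187,52,60,8)
o=np.zeros((600,800,3),np.uint8);o[:a.shape[0],:a.shape[1]]=a;o[:b.shape[0],376:376+b.shape[1]]=b
print(a.shape,b.shape);cv2.imwrite('pics/m4.png',o)
```

```text
(598, 368, 3) (480, 416, 3)
```

View pics/m4.png

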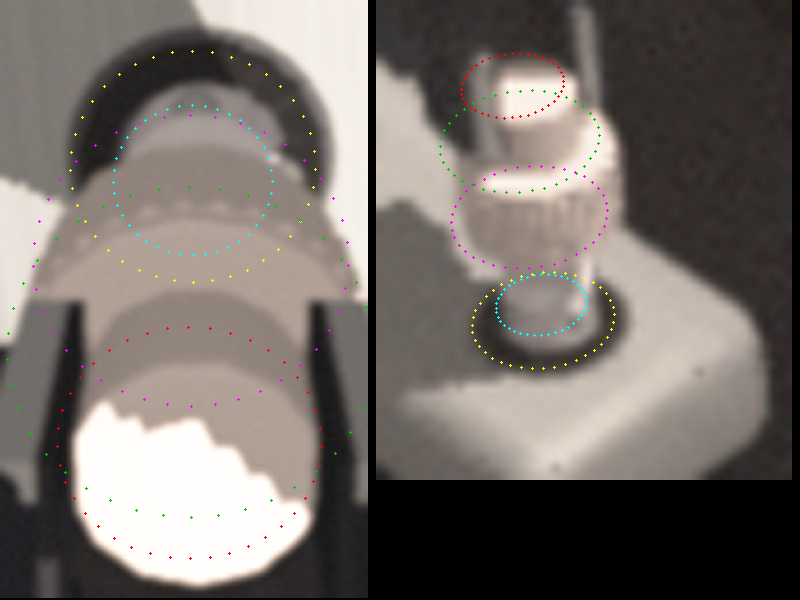

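The overlay says the cap has to move about 4.5 mm along tool x: it sits about 3.8 mm behind the TCP, and the neck is about 2 mm ahead. I'll apply that, go down to just above the neck and check again.

```bash
python3 -m crank '[0.002,0.004,0,0,0,0,0, 0.002,0.004,-0.017,0,0,0,0, 0.002,0.004,-0.017,0,0,0,0, 0.002,0.004,-0.017,0,0,0,0, 0.002,0.004,-0.017,0,0,0,0]'
python3 - <<'E'
from h import *
for n in('wrist','scene'): snap(n,n+'6.png')
s=robot.sense();p=np.array(s['position']);u=p[2]-.0515;print(p,s['wrist_force'])
th=np.linspace(0,2*np.pi,31)
N=(.4645,-.0065)
def draw(n,x0,y0,w,h,k):
    im=cv2.imread('pics/%s6.png'%n);c=load(n+'6.png')
    o=cv2.resize(im[y0:y0+h,x0:x0+w],None,fx=k,fy=k,interpolation=2)
    for xy,z,r,col in [(N,.059,.0205,(0,255,255)),(N,.077,.009,(255,255,0)),(p[:2],u+.048,.014,(0,0,255)),(p[:2],u,.022,(255,0,255))]:
        q=proj(c,np.c_[xy[0]+r*np.cos(th),xy[1]+r*np.sin(th),np.full(31,z)])
        for a in (q-[x0,y0]+.5)*k-.5: cv2.circle(o,tuple(int(v) for v in np.round(a)),1,col,-1)
    return o
a=draw('wrist',267,180,86,130,4.6);b=draw('scene',232,190,50,55,8)
o=np.zeros((600,800,3),np.uint8);o[:a.shape[0],:a.shape[1]]=a;o[:b.shape[0],400:400+b.shape[1]]=b
cv2.imwrite('pics/m5.png',o)
E
```

```text
time_s: 12.5
position: [0.4648, -0.0044, 0.1337]
ee_rot: [[0.312, 0.95, 0.0], [0.95, -0.312, 0.0], [0.0, 0.0, -1.0]]
wrist_force: [-0.0, -0.1, -0.6]
finger_gap: 0.0252
grasp_force: 69.0
[ 0.46474747 -0.00436924  0.13359487] [ 0.27140821 -0.46431187 -0.60570751]
```

View pics/m5.png

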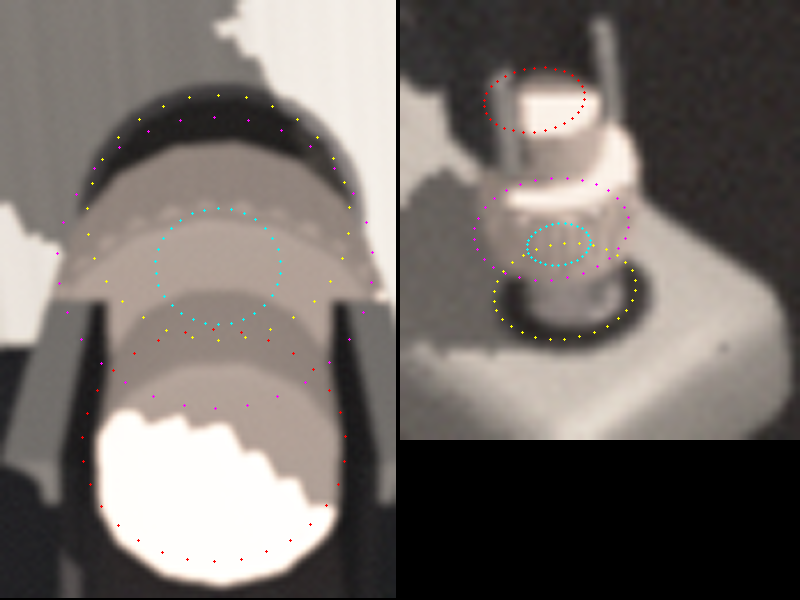

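The wrist overlay puts the cap within about 1.5 mm of the neck axis. From here I'll go down by feel.

```bash
python3 -m crank '[0.0004,0.001,0,0,0,0,0, 0.0004,0.001,-0.003,0,0,0,0, 0.0004,0.001,-0.005,0,0,0,0, 0.0004,0.001,-0.006,0,0,0,0, 0.0004,0.001,-0.007,0,0,0,0, 0.0004,0.001,-0.007,0,0,0,0]' | grep -E "posi|wrist"
python3 -m crank '[0,0,-0.001,0,0,0,0, 0,0,-0.002,0,0,0,0, 0,0,-0.002,0,0,0,0, 0,0,-0.002,0,0,0,0]' | grep -E "posi|wrist"; python3 -c "
from h import *
print(robot.sense()['moment'])"
```

```text
position: [0.465, -0.0034, 0.1262]
wrist_force: [-0.1, 0.3, -0.3]
position: [0.465, -0.0035, 0.1243]
wrist_force: [-0.3, 0.1, -0.7]
[-0.14344902 -0.04691967 -0.03374601]
```

```bash
for i in 1 2 3; do python3 -m crank '[0,0,-0.0005,0,0,0,0, 0,0,-0.001,0,0,0,0, 0,0,-0.001,0,0,0,0]' | grep -E "posi|wrist"; done; python3 -c "
from h import *
print(robot.sense()['moment'])"
```

```text
position: [0.465, -0.0034, 0.1233]
wrist_force: [0.2, -0.2, -0.4]
position: [0.4651, -0.0035, 0.1223]
wrist_force: [0.9, -0.6, 2.9]
position: [0.4653, -0.0036, 0.1215]
wrist_force: [1.1, -2.0, 6.8]
[-0.60141215 -0.25332568 -0.06443198]
```

```bash
for i in 1 2 3; do python3 -m crank '[0.0001,-0.0002,-0.0005,0,0,0,0, 0.0001,-0.0002,-0.001,0,0,0,0, 0.0001,-0.0002,-0.001,0,0,0,0]' | grep -E "posi|wrist|gap"; done
```

```text
position: [0.4655, -0.0038, 0.1206]
wrist_force: [0.0, -1.0, 9.8]
finger_gap: 0.0253
position: [0.4654, -0.0039, 0.1194]
wrist_force: [1.2, -1.4, 3.1]
finger_gap: 0.0254
position: [0.4653, -0.004, 0.1182]
wrist_force: [0.4, -0.9, 0.8]
finger_gap: 0.0254
```

```bash
for i in 1 2 3 4; do python3 -m crank '[0,0,-0.001,0,0,0,0, 0,0,-0.0018,0,0,0,0, 0,0,-0.0018,0,0,0,0]' | grep -E "posi|wrist"; done
```

```text
position: [0.4652, -0.004, 0.1162]
wrist_force: [1.8, -2.7, -1.8]
position: [0.4651, -0.004, 0.1143]
wrist_force: [1.0, -2.8, -13.7]
position: [0.4652, -0.0039, 0.1129]
wrist_force: [-0.6, -2.4, -4.5]
position: [0.4653, -0.0039, 0.1111]
wrist_force: [-0.0, -0.1, -0.2]
```

Clicked: the balls drew the cap down. Now I'll press onto the seal.

```bash
for i in 1 2; do python3 -m crank '[0,0,-0.0005,0,0,0,0, 0,0,-0.001,0,0,0,0, 0,0,-0.001,0,0,0,0, 0,0,-0.001,0,0,0,0]' | grep -E "posi|wrist"; done
```

```text
position: [0.4653, -0.0039, 0.1101]
wrist_force: [-0.1, 0.4, 0.4]
position: [0.4653, -0.004, 0.1091]
wrist_force: [-0.2, 0.3, 5.3]
```

```bash
python3 -m crank '[0,0,-0.0005,0,0,0,0, 0,0,-0.0008,0,0,0,0, 0,0,-0.0008,0,0,0,0, 0,0,-0.0008,0,0,0,0]' | grep -E "posi|wrist"; for i in 1 2 3 4 5; do python3 -m crank '[0,0,0,0,0,0,0]' | grep -E "time|posi|wrist"; done
```

```text
position: [0.4654, -0.004, 0.1084]
wrist_force: [0.0, 1.4, 7.3]
time_s: 19.23
position: [0.4653, -0.004, 0.1084]
wrist_force: [0.1, 0.9, 8.1]
time_s: 19.35
position: [0.4654, -0.004, 0.1084]
wrist_force: [0.3, 0.6, 9.1]
time_s: 19.48
position: [0.4654, -0.004, 0.1084]
wrist_force: [-0.6, 1.0, 7.2]
time_s: 19.6
position: [0.4654, -0.004, 0.1084]
wrist_force: [-1.4, 1.5, 7.1]
time_s: 19.73
position: [0.4653, -0.004, 0.1084]
wrist_force: [0.4, 0.3, 7.9]
```

```bash
python3 -c "
from h import *
print(workorder.hand_in())"
```

```text
the job is handed in; nothing more can be done
None
```

The vent cap is turned to its stop, the snap cap has clicked onto the neck, and the job is handed in at about 20 s with the arm still gripping the cap and pressing it onto the seal at about 8 N.

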